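# Snap the feed roller into a towel dispenser's spring clips

## Task

Refit the feed roller of the opened towel dispenser: lift it off its wooden stand, turn it so that its gear is on the gearbox side, and press it down until both ends have snapped fully home in their spring clips, then let go and leave it lying there. Press by feel: the clips sit on soft springs and give way a good deal before they snap, so push until you feel each end go in, but do not ram the roller down onto the paper guide just beneath it. Leave the other things on the bench where they are.

Things in the scene. Friction and masses are not known exactly. Their poses are not given: they have to be found in the camera images.
- dispenser: towel dispenser's grey back shell lying on its back, fixed, cover off: 310 mm wide (its y), 360 mm long (x -90 to +270 mm), rim 34 mm high. Origin: on the bench under the middle of the roller's place; x points to the end with two 100 mm tall roll arms (x +190 mm), y to the gearbox side, z up. Black battery box at x +75 to +150 mm, 36 mm tall
- gearbox_face (a point): middle of the inner face (y +116 mm) of the black gearbox, x -30 to +70 mm, top 84 mm above the bench; a white idler gear reaches in to y +96 mm at x +17 mm and beyond. At the other side of the roller's place stands a grey side plate, 80 mm high, inner face at y -106 mm
- clip_gear_seat (a point): seat centre of the clip on the gearbox side: where the centre of the gear journal lies when home, 72 mm above the bench, 86 mm from the middle. White plastic C open upwards, 12 mm wide along the roller: two springy jaws with rounded lips 10.4 mm apart, 6.5 mm above this point, flared mouth up to 16 mm above it. The journal first rests on the lips, 12 mm above this point. Axes as the dispenser's
- clip_plain_seat (a point): the same for the clip on the -y side (plain journal). Each clip rides on its own soft vertical spring (20 mm travel, this point moves with it): pushed, it sinks 9 to 14 mm before the lips let the journal through, so an end brought just to the measured seat height has as a rule not snapped. An end takes 4 to 8 N, both at once 9 to 16 N; the snap is a sudden drop of the force. The clip then holds by itself
- paper_guide: two fixed steel-topped pads under the roller's place, each 36 mm along the roller and 22 mm wide, centred 49 mm to either side of the middle (gap of 62 mm between them at the middle). Top 53 mm above the bench, 5 mm below the rubber of a roller lying home with springs at rest. The roller may touch it, but must not press on it with more than 15 N. Origin as the dispenser's
- roller_mid (a point): loose feed roller, 160 g: black rubber cylinder, 28 mm diameter, 154 mm long; at each end a steel journal (14 mm diameter, 18 mm long), then at one end a white gear (32 mm diameter, 12 mm wide), at the other a steel collar (20 mm diameter, 4 mm wide). This point is its centre, on its axis; its y axis runs along the roller towards the gear. At first it lies on the stand, axis 52 mm above the bench
- roller_gear_journal (a point): centre of the journal next to the gear, 86 mm from the roller's centre (journal from 77 to 95 mm, so 3 mm play to each side of the 12 mm wide clip)
- roller_plain_journal (a point): centre of the journal next to the collar, 86 mm from the roller's centre on the other side
- stand: fixed plywood stand, 215 mm along the roller (its y), 80 mm wide, base 12 mm thick, with two V-notched saddles 86 mm to each side of the middle, up to about 58 mm high. Origin: middle of its underside; its y axis points to where the roller's gear lies
- spray_bottle: bystander: standing white spray bottle, 72 mm diameter, 214 mm tall; origin under its middle
- screwdriver: bystander: screwdriver lying on the bench, 200 mm long along its x, handle towards its -x; origin near its middle, on the bench
- towel_roll: bystander: standing paper towel roll, 124 mm diameter, 200 mm tall; origin under its middle
- charger: bystander: black battery charger with battery, 130 x 100 x 80 mm; origin under its middle
Mind the look-alikes: they are no part of the job. There is more than one size of the part that bears roller_mid; the job needs the smaller.

How it is judged:
By the outcome, as a careful person would: the job done as asked, in the order asked, and still so for the second after the job is handed in, with the robot touching nothing.
It also fails if it takes over 64 s, if anything falls off the work surface, if the arm or the gripper's body presses on something with over 40 N, if the wrist force passes 120 N, or if a joint passes its speed limit or range.

## Robot

A 7-joint arm with a two-finger parallel gripper is mounted at the origin on the work surface. World frame = base frame: x ahead of the robot, y to its left, z up, the work surface at z = 0. Lengths are in m, angles in rad, forces in N, time in s.
With the tool pointing down it reaches from about 0.425 to 1.025 m from the base axis. Payload 9.4 kg.
Tool frame: the origin (TCP) lies between the finger pads; the fingertips stand 22 mm ahead of it and the grasp point (between the pads) lies 3 mm ahead of it; y points along the fingers, x is the direction in which the jaws open and shut, and the axes are right-handed (so a half turn about y gives the same grasp; the last joint's range is limited). The gripper opens to 85 mm and grips with 20 to 120 N. Pads are 22 mm wide; open, the fingers measure 114 mm over their backs; the gripper's body (76 mm by 85 mm) begins 54 mm behind the grasp point. The pads swing forward as they close: fully open they stand 13 mm farther back than shut.
Start: joints at [1.172, 0.599, -0.003, 1.599, 0.002, 0.943, -0.08], TCP at [0.229, -0.688, 0.253] pointing down, gripper open.
Joint ranges: [-2.57, 2.57], [-0.35, 1.97], [-1.29, 1.29], [0.11, 2.56], [-1.05, 4.19], [0.11, 1.86], [-2.63, 2.63]. Speed limits (rad/s): [2.22, 2.22, 3.01, 3.01, 3.14, 3.14, 3.14].

## Interface

Orientations are given as a unit quaternion [x, y, z, w].
In Python, from cell import * gives the robot as it stands.
- The arm moves only by the tool jog_arm, never from a script. Its argument "steps" is a list of rows, each an object of numbers: "x", "y", "z": the shift along the tool's x, y, z in cm; "roll": the turn about the tool's y in degrees; "hand": the finger opening in cm, from 0 to 8.54. In form: [{"x": .., "y": .., "z": .., "roll": .., "hand": ..}, ...]. A call has exactly 8 rows; each row shifts and turns the commanded pose from where the row before left it, along the tool's axes as they then stand; what a row does not reach is not made up. A row lasts 1/12 s, in which the tool goes at most 41.7 mm and 7.16 degrees, less where a joint would pass 70% of its speed; a pose out of reach is approached as far as the arm can. A call with a gripper value outside its range is refused whole. The fingers move at their own pace and stop on an object; the grip force is fixed at half the most. Time passes only in rows, so rows that do not move let the fingers close, or fill a call up. It gives the time, the measured TCP pose, the force and the opening at its end, in the units of the state.
- state(): the state, without advancing time (a new reading comes with each control period).
- grab_frame(name): name is "side" or "top" or "wrist"; returns the picture (400x640x3 uint8, blue, green, red); there is no depth.
- camera_model(name): a dict with "fx", "fy", "cx", "cy" (pixels), "xyz" and "rotation" of the camera in the world; the wrist camera has in their place "hand_eye" (4x4, takes a point from camera to tool coordinates, whose origin is the TCP and whose axes are the tool frame's). Camera axes: x right, y up, looking along -z (the intrinsics and any distortion apply to the point x, -y, -z); pixel columns grow to the right and rows downward; lengths in m; the calibration is good to about 2 mm. A picture is of the moment at which its call begins: read the wrist's pose just before it. camera_model takes no time and is no camera call.
- close_job(): hands the job in, once; it reports no verdict.
The state is a dict: "clock": time; "joint_pos": joint angles; "joint_velocities": joint speeds; "joint_efforts": joint torques, N m; "ee_pos": TCP position; "tcp_rot": TCP orientation; "wrist_force": force on the tool from outside, world axes, zero at the start; "torque": the same for the moment, N m; "opening": finger opening in m.
Only numpy, scipy, OpenCV 4.12 (cv2) and the standard library are available. Lean on these libraries where they do the work, as an engineer would, in place of code of your own. Each camera call takes 0.05 s, during which the arm holds its last target. There are 200 camera calls.

## Working session

There is one attempt and no reset: what is moved stays moved. The work goes in short steps, Python scripts to look and compute and a tool call to move; the robot and the scene stay as the last step left them, time stands still between calls to the robot, and variables do not carry over. Pictures are saved under pics/ and viewed, about 8 in all and at most 12, crops included, and the job is handed in when it is done.

Besides the shell and the picture viewer there is one more tool, called after "Emit:" in YAML: its name, and indented under it one key for each argument. jog_arm: Moves the arm, as the interface text tells. Its arguments: {"type":"object","properties":{"steps":{"type":"array","items":{"type":"object","properties":{"x":{"type":"number"},"y":{"type":"number"},"z":{"type":"number"},"roll":{"type":"number"},"hand":{"type":"number"}}}}},"required":["steps"]}

```bash
mkdir -p pics; python3 - <<'E'
from cell import *
import cv2,numpy as np
for n in("side","top"):
    im=grab_frame(n);cv2.imwrite(f"pics/{n}0.png",im)
    m=camera_model(n);print(n,{k:np.round(np.array(v),4).tolist() if not isinstance(v,str) else v for k,v in m.items()})
m=camera_model("wrist");print({k:np.round(np.array(v),4).tolist() for k,v in m.items()})
s=state();print(s)
E
```

```text
side {'fx': 405.6277, 'fy': 405.6277, 'cx': 324.4561, 'cy': 196.9874, 'xyz': [0.3688, 0.782, 0.9384], 'rotation': [-0.031, 0.3722, 0.9222, -0.1006]}
top {'fx': 369.4837, 'fy': 369.4837, 'cx': 313.775, 'cy': 201.1231, 'xyz': [0.3526, -0.0023, 1.348], 'rotation': [-0.036, 0.0553, 0.7105, -0.7006]}
{'fx': 337.4718, 'fy': 337.4718, 'cx': 316.9301, 'cy': 200.7508, 'hand_eye': [[1.0, -0.0011, -0.0001, 0.0009], [0.0002, 0.3039, -0.9527, -0.1203], [0.0011, 0.9527, 0.3039, 0.0775], [0.0, 0.0, 0.0, 1.0]]}
{'clock': 0.1, 'joint_pos': array([ 1.17231575,  0.600034  , -0.00252679,  1.60004722,  0.00178855,
        0.94288736, -0.0797983 ]), 'joint_velocities': array([-5.55118649e-04, -1.45380877e-04,  1.19912495e-04, -1.68430847e-03,
       -9.85719530e-04,  8.93044814e-04, -5.76383857e-06]), 'joint_efforts': array([ 5.64240429e-03, -7.77991319e+01,  1.57019276e+00, -2.58626068e+01,
        1.27057481e-02,  5.43274407e-03,  1.03790734e-05]), 'ee_pos': array([ 0.22914835, -0.68742901,  0.2525125 ]), 'tcp_rot': array([-0.57340328,  0.4138514 , -0.41301359,  0.57389501]), 'wrist_force': array([-0.02440119, -0.65336523, -0.62460696]), 'torque': array([-0.00686644, -0.0105598 , -0.04308255]), 'opening': 0.08521743716923447}
```

View pics/top0.png

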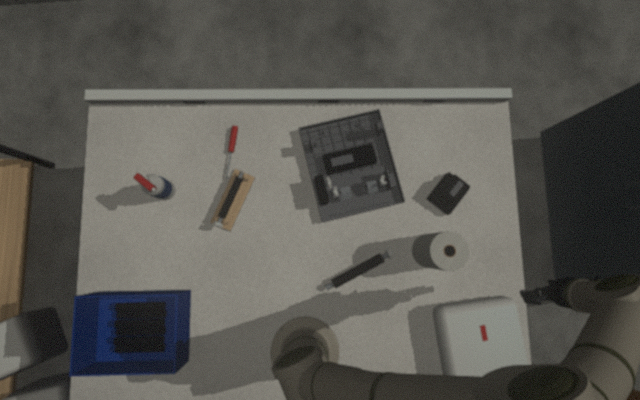

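View pics/side0.png

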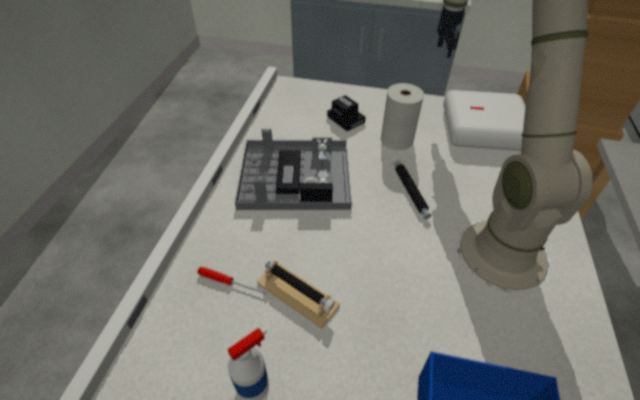

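Two candidates: the roller on the wooden stand (top image about (232,197)) and one lying free on the bench (top image about (357,271)). The one on the stand looks shorter, as described. I'll confirm in an enlarged crop.

```bash
cat > h.py <<'E'
from cell import *
import cv2,numpy as np
from scipy.spatial.transform import Rotation as R
def cam(n,s=None):
    m=camera_model(n)
    K=(m["fx"],m["fy"],m["cx"],m["cy"])
    if n=="wrist":
        s=s or state(); H=np.array(m["hand_eye"]); Rt=R.from_quat(s["tcp_rot"]).as_matrix()
        return K,Rt@H[:3,:3],Rt@H[:3,3]+np.array(s["ee_pos"])
    r=np.array(m["rotation"]); return K,(R.from_quat(r).as_matrix() if r.size==4 else r),np.array(m["xyz"])
def ray(c,u,v):
    K,Rm,t=c; return Rm@np.array([(u-K[2])/K[0],-(v-K[3])/K[1],-1.])
def onz(c,u,v,z):
    d=ray(c,u,v); return c[2]+d*(z-c[2][2])/d[2]
def proj(c,p):
    K,Rm,t=c; q=Rm.T@(np.array(p)-t); return np.array([K[2]-K[0]*q[0]/q[2],K[3]+K[1]*q[1]/q[2]])
E
python3 - <<'E'
from h import *
print(R.from_quat(state()["tcp_rot"]).as_matrix().round(3))
print([k for k in camera_model("top")])
im=cv2.imread("pics/top0.png")
a=cv2.resize(im[155:245,190:280],(400,400),interpolation=3)
b=cv2.resize(im[240:300,310:400],(400,267),interpolation=3)
b=cv2.copyMakeBorder(b,0,133,0,0,0)
cv2.imwrite("pics/c1.png",np.hstack([a,b]))
c=cam("top")
for u,v,z in[(240,176,.052),(223,218,.052),(322,287,.02),(390,256,.02),(299,128,.034),(380,110,.034),(405,203,.034),(322,221,.034)]:
    print(u,v,onz(c,u,v,z).round(3))
E
```

```text
[[ 0.316 -0.001  0.949]
 [-0.949  0.001  0.316]
 [-0.001 -1.    -0.   ]]
['fx', 'fy', 'cx', 'cy', 'xyz', 'rotation']
240 176 [0.614 0.222 0.052]
223 218 [0.465 0.279 0.052]
322 287 [ 0.22  -0.064  0.02 ]
390 256 [ 0.324 -0.31   0.02 ]
299 128 [0.795 0.01  0.034]
380 110 [ 0.862 -0.292  0.034]
405 203 [ 0.512 -0.369  0.034]
322 221 [ 0.451 -0.068  0.034]
```

View pics/c1.png

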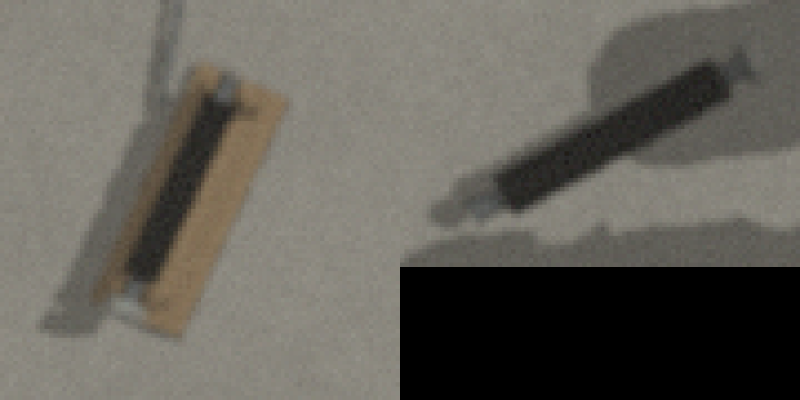

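The crop confirms it: the roller on the stand has rubber about 0.15 m long, while the loose one's is about 0.20 m, so the stand roller is the one for the job. Its brighter, larger gear end is the lower-left one. Next I'll move over the dispenser for a wrist view.

```bash
cat >> h.py <<'E'
def rows(n,tgt,yaw):
    """n rows from present pose to tgt with tool z at yaw (deg), tool upright; shift in frame before the row's turn"""
    s=state(); M=R.from_quat(s["tcp_rot"]).as_matrix(); p=np.array(s["ee_pos"])
    y0=np.degrees(np.arctan2(M[1,2],M[0,2])); d=(yaw-y0+180)%360-180
    st=(np.array(tgt)-p)/n
    print("pos",p.round(4),"yaw",y0.round(2),"turn",round(-d,2),"tilt",M[2].round(4))
    for i in range(n):
        a=np.radians(y0+d*i/n); z=np.array([np.cos(a),np.sin(a),0]); y=np.array([0,0,-1]); x=np.cross(y,z)
        print([round(float(100*st@k),2) for k in(x,y,z)],round(-d/n,2))
E
python3 -c "
from h import *
rows(16,[.569,-.199,.29],102.6)"
```

```text
pos [ 0.2291 -0.6874  0.2525] yaw 18.44 turn -84.16 tilt [-1.4e-03 -1.0e+00 -1.0e-04]
[-2.22, -0.23, 2.98] -5.26
[-1.94, -0.23, 3.17] -5.26
[-1.64, -0.23, 3.34] -5.26
[-1.33, -0.23, 3.47] -5.26
[-1.01, -0.23, 3.58] -5.26
[-0.67, -0.23, 3.66] -5.26
[-0.34, -0.23, 3.7] -5.26
[0.01, -0.23, 3.72] -5.26
[0.35, -0.23, 3.7] -5.26
[0.68, -0.23, 3.66] -5.26
[1.02, -0.23, 3.58] -5.26
[1.34, -0.23, 3.47] -5.26
[1.65, -0.23, 3.33] -5.26
[1.95, -0.23, 3.17] -5.26
[2.23, -0.23, 2.97] -5.26
[2.5, -0.23, 2.76] -5.26
```

Emit:
jog_arm:
  steps:
    - {"x": -2.2,"y": -0.4,"z": 3.0,"roll": -5.3,"hand": 8.5}
    - {"x": -1.9,"y": -0.4,"z": 3.2,"roll": -5.3,"hand": 8.5}
    - {"x": -1.6,"y": -0.4,"z": 3.3,"roll": -5.3,"hand": 8.5}
    - {"x": -1.3,"y": -0.4,"z": 3.5,"roll": -5.3,"hand": 8.5}
    - {"x": -1.0,"y": -0.4,"z": 3.6,"roll": -5.3,"hand": 8.5}
    - {"x": -0.7,"y": -0.4,"z": 3.7,"roll": -5.3,"hand": 8.5}
    - {"x": -0.3,"y": -0.4,"z": 3.7,"roll": -5.3,"hand": 8.5}
    - {"x": 0,"y": -0.4,"z": 3.7,"roll": -5.3,"hand": 8.5}

```text
clock: 0.77
ee_pos: [0.4006, -0.4423, 0.2853]
tcp_rot: [-0.685, 0.177, -0.176, 0.685]
wrist_force: [1.6, 0.3, 0.2]
opening: 0.0852
```

Emit:
jog_arm:
  steps:
    - {"x": 0.3,"y": 0,"z": 3.7,"roll": -5.2,"hand": 8.5}
    - {"x": 0.7,"y": 0,"z": 3.7,"roll": -5.2,"hand": 8.5}
    - {"x": 1.0,"y": 0,"z": 3.6,"roll": -5.2,"hand": 8.5}
    - {"x": 1.3,"y": 0,"z": 3.5,"roll": -5.2,"hand": 8.5}
    - {"x": 1.6,"y": 0,"z": 3.3,"roll": -5.2,"hand": 8.5}
    - {"x": 1.9,"y": 0,"z": 3.2,"roll": -5.2,"hand": 8.5}
    - {"x": 2.2,"y": 0,"z": 3.0,"roll": -5.2,"hand": 8.5}
    - {"x": 2.5,"y": 0,"z": 2.8,"roll": -5.2,"hand": 8.5}

```text
clock: 1.43
ee_pos: [0.568, -0.196, 0.2851]
tcp_rot: [0.703, 0.078, -0.078, -0.703]
wrist_force: [0.0, -1.3, 0.1]
opening: 0.0853
```

```bash
python3 - <<'E'
from h import *
s=state();im=grab_frame("wrist");cv2.imwrite("pics/w1.png",im)
import pickle;pickle.dump(s,open("w1.pkl","wb"))
print(s["clock"],s["ee_pos"],s["wrist_force"],s["joint_velocities"].round(3))
rows(1,[.54,.251,.28],159)
cv2.imwrite("pics/w1b.png",cv2.resize(im,(800,500),interpolation=3))
E
```

```text
1.4333 [ 0.56798783 -0.19596205  0.28512335] [ 0.00783755 -1.32120734  0.14242116] [-0.544  0.184 -0.297 -0.258  0.216  0.157  0.184]
pos [ 0.5725 -0.1878  0.2856] yaw 103.52 turn -55.48 tilt [ 0.0045 -1.      0.0036]
[7.1, 0.56, 43.42] -55.48
```

View pics/w1b.png

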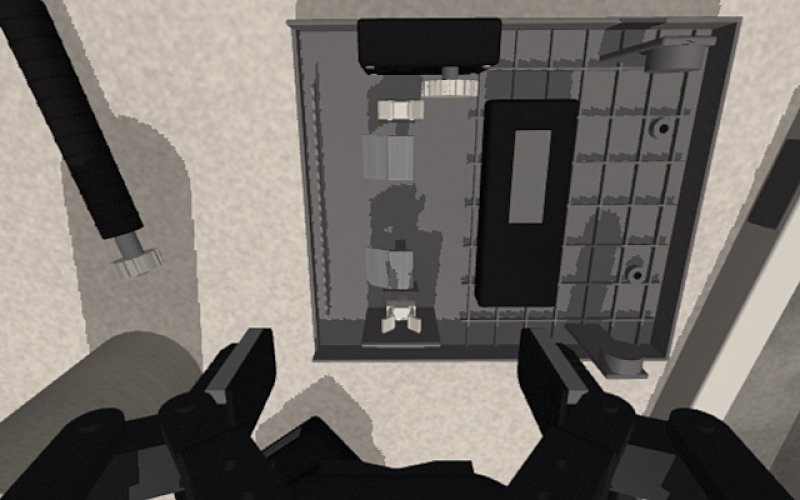

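The wrist picture shows both clips, the pads and the gearbox (clips near (401,110) and (402,317) in the view). The arm was still moving when it was taken, so I'll retake it settled and enlarge the clips.

```bash
python3 - <<'E'
from h import *
for i in range(6): grab_frame("side")
s=state();im=grab_frame("wrist");cv2.imwrite("pics/w2.png",im)
import pickle;pickle.dump(s,open("w2.pkl","wb"))
print(s["clock"],s["ee_pos"],s["joint_velocities"].round(3))
# find offset between w1 and w2 unnecessary; crop column of clips
c=cam("wrist",s)
o=np.array([.569,-.199,0]);a=np.radians(12.6);X=np.array([np.cos(a),np.sin(a),0]);Y=np.array([-X[1],X[0],0])
us=[]
for k in(1,-1):
    u=proj(c,o+Y*.086*k+[0,0,.08]);print(u);us.append(u)
crop=[]
for u in us:
    x0,y0=int(u[0])-40,int(u[1])-40
    y0=max(y0,0);print("crop0",x0,y0)
    cr=cv2.resize(im[y0:y0+80,x0:x0+80],(400,400),interpolation=3);crop.append(cr)
cv2.imwrite("pics/c2.png",np.hstack(crop))
E
```

```text
1.7833 [ 0.56660464 -0.1989248   0.28493765] [ 0.007 -0.002 -0.002 -0.002 -0.001 -0.002  0.001]
[319.49445274  83.24524714]
[319.82384675 254.1880594 ]
crop0 279 43
crop0 279 214
```

View pics/c2.png

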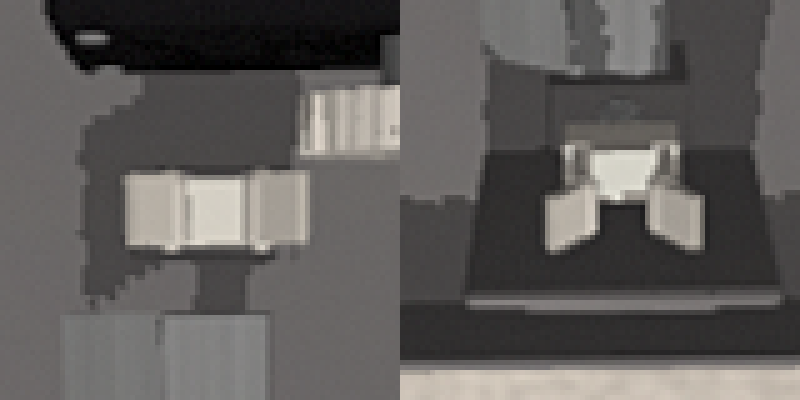

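Gear clip: flare centre at about (322.0,84.4) px. Plain clip: about (323.7,258.3), with the flare tops at z=0.088. I'll compute the seats and go view the roller the same way.

```bash
python3 - <<'E'
from h import *
import pickle;s=pickle.load(open("w2.pkl","rb"));c=cam("wrist",s)
g=onz(c,322,84.4,.088);p=onz(c,323.7,258.3,.088)
d=g-p;print(g.round(4),p.round(4),np.linalg.norm(d),"mid",((g+p)/2).round(4),"yaw",np.degrees(np.arctan2(d[1],d[0])))
rows(12,[.54,.251,.265],159)
E
```

```text
[ 0.5526 -0.1158  0.088 ] [ 0.5918 -0.2828  0.088 ] 0.17155313906493178 mid [ 0.5722 -0.1993  0.088 ] yaw 103.20445735648704
pos [ 0.5667 -0.199   0.2851] yaw 102.28 turn -56.72 tilt [-9.e-04 -1.e+00 -4.e-04]
[0.58, 0.17, 3.71] -4.73
[0.88, 0.17, 3.65] -4.73
[1.18, 0.17, 3.57] -4.73
[1.47, 0.17, 3.46] -4.73
[1.75, 0.17, 3.32] -4.73
[2.02, 0.17, 3.17] -4.73
[2.27, 0.17, 2.99] -4.73
[2.51, 0.17, 2.79] -4.73
[2.73, 0.17, 2.58] -4.73
[2.94, 0.17, 2.34] -4.73
[3.12, 0.17, 2.09] -4.73
[3.28, 0.17, 1.83] -4.73
```

Emit:
jog_arm:
  steps:
    - {"x": 0.6,"y": 0.2,"z": 3.7,"roll": -4.7,"hand": 8.5}
    - {"x": 0.9,"y": 0.2,"z": 3.6,"roll": -4.7,"hand": 8.5}
    - {"x": 1.2,"y": 0.2,"z": 3.6,"roll": -4.7,"hand": 8.5}
    - {"x": 1.5,"y": 0.2,"z": 3.5,"roll": -4.7,"hand": 8.5}
    - {"x": 1.7,"y": 0.2,"z": 3.3,"roll": -4.7,"hand": 8.5}
    - {"x": 2.0,"y": 0.2,"z": 3.2,"roll": -4.7,"hand": 8.5}
    - {"x": 2.3,"y": 0.2,"z": 3.0,"roll": -4.7,"hand": 8.5}
    - {"x": 2.5,"y": 0.2,"z": 2.8,"roll": -4.7,"hand": 8.5}

```text
clock: 2.5
ee_pos: [0.5491, 0.1031, 0.2694]
tcp_rot: [0.641, 0.3, -0.299, -0.64]
wrist_force: [0.9, 0.3, 0.6]
opening: 0.0854
```

Emit:
jog_arm:
  steps:
    - {"x": 2.7,"y": 0.2,"z": 2.6,"roll": -4.7,"hand": 8.5}
    - {"x": 2.9,"y": 0.2,"z": 2.3,"roll": -4.7,"hand": 8.5}
    - {"x": 3.1,"y": 0,"z": 2.1,"roll": -4.7,"hand": 8.5}
    - {"x": 3.3,"y": 0,"z": 1.8,"roll": -4.7,"hand": 8.5}
    - {"x": 0,"y": 0,"z": 0,"roll": 0,"hand": 8.5}
    - {"x": 0,"y": 0,"z": 0,"roll": 0,"hand": 8.5}
    - {"x": 0,"y": 0,"z": 0,"roll": 0,"hand": 8.5}
    - {"x": 0,"y": 0,"z": 0,"roll": 0,"hand": 8.5}

```text
clock: 3.17
ee_pos: [0.5411, 0.2499, 0.265]
tcp_rot: [0.584, 0.398, -0.399, -0.584]
wrist_force: [-0.9, 0.0, -0.3]
opening: 0.0847
```

```bash
python3 - <<'E'
from h import *
s=state();im=grab_frame("wrist");cv2.imwrite("pics/w3.png",im)
import pickle;pickle.dump(s,open("w3.pkl","wb"))
print(s["clock"],s["ee_pos"],s["joint_velocities"].round(3),s["joint_pos"].round(2))
print(proj(cam("wrist",s),[.54,.251,.052]))
cv2.imwrite("pics/w3b.png",cv2.resize(im[:300,190:450],(520,600),interpolation=3))
E
```

```text
3.1667 [0.54110521 0.24990776 0.26503391] [ 0.004 -0.004 -0.004 -0.001 -0.    -0.001  0.001] [-0.03  0.52 -0.74  1.86  0.43  0.93  0.23]
[318.60288415 172.17251199]
```

View pics/w3b.png

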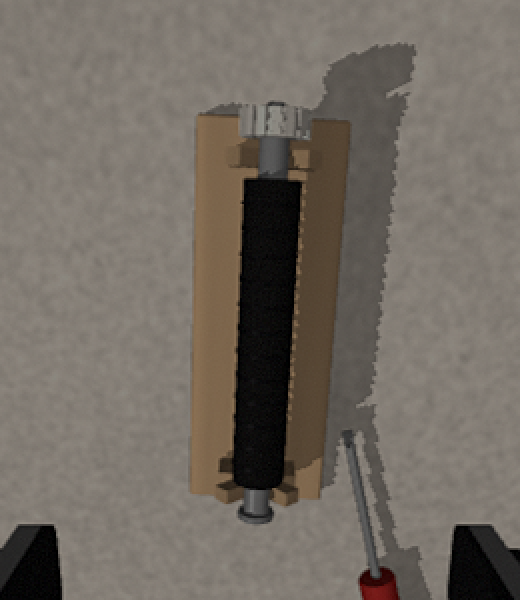

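The gear is at the image top (crop (274,120), on the tool's +z side) and the collar at the bottom (257,513). The rubber runs from (273.5,180) to (258,489).

```bash
python3 - <<'E'
from h import *
import pickle;s=pickle.load(open("w3.pkl","rb"));c=cam("wrist",s)
f=lambda x,y,z:onz(c,190+x/2-.25,y/2-.25,z)
g=f(273.5,180,.066);p=f(258,489,.066);d=g-p
print(g,p,np.linalg.norm(d),"mid",(g+p)/2,"yaw",np.degrees(np.arctan2(d[1],d[0])))
g2=f(273.5,200,.052);p2=f(259.5,460,.052);d2=g2-p2;print("axis yaw",np.degrees(np.arctan2(d2[1],d2[0])))
u=d2/np.linalg.norm(d2);m=(g+p)/2;m[2]=.052;m=g2+u*((m-g2)@u);print("mid axis",m)
yaw=np.degrees(np.arctan2(d2[1],d2[0]))%180 if False else np.degrees(np.arctan2(d2[1],d2[0]))
rows(4,[m[0],m[1],.14],yaw)
E
```

```text
[0.46902237 0.28610458 0.066     ] [0.60815877 0.22467141 0.066     ] 0.15209527623622465 mid [0.53859057 0.255388   0.066     ] yaw 156.17700701317742
axis yaw 155.9829251068959
mid axis [0.53883271 0.25593142 0.052     ]
pos [0.5411 0.25   0.2651] yaw 158.65 turn 2.66 tilt [-1.2e-03 -1.0e+00 -4.0e-04]
[0.12, 3.13, 0.11] 0.67
[0.12, 3.13, 0.11] 0.67
[0.12, 3.13, 0.11] 0.67
[0.11, 3.13, 0.11] 0.67
```

Emit:
jog_arm:
  steps:
    - {"x": 0.2,"y": 2.6,"z": 0.2,"roll": 1.0,"hand": 8.5}
    - {"x": 0.2,"y": 2.6,"z": 0.2,"roll": 1.0,"hand": 8.5}
    - {"x": 0.1,"y": 3.0,"z": 0.1,"roll": 0.7,"hand": 8.5}
    - {"x": 0,"y": 3.0,"z": 0,"roll": 0,"hand": 8.5}
    - {"x": 0,"y": 3.0,"z": 0,"roll": 0,"hand": 8.5}
    - {"x": 0,"y": 3.0,"z": 0,"roll": 0,"hand": 8.5}
    - {"x": 0,"y": 2.8,"z": 0,"roll": 0,"hand": 8.5}
    - {"x": 0,"y": 1.0,"z": 0,"roll": 0,"hand": 8.5}

```text
clock: 3.88
ee_pos: [0.537, 0.2561, 0.052]
tcp_rot: [0.593, 0.384, -0.387, -0.593]
wrist_force: [0.0, 0.4, -0.3]
opening: 0.0851
```

Emit:
jog_arm:
  steps:
    - {"x": 0,"y": 0,"z": 0,"roll": 0,"hand": 5.0}
    - {"x": 0,"y": 0,"z": 0,"roll": 0,"hand": 5.0}
    - {"x": 0,"y": 0,"z": 0,"roll": 0,"hand": 5.0}
    - {"x": 0,"y": 0,"z": 0,"roll": 0,"hand": 5.0}
    - {"x": 0,"y": 0,"z": 0,"roll": 0,"hand": 3.5}
    - {"x": 0,"y": 0,"z": 0,"roll": 0,"hand": 3.5}
    - {"x": 0,"y": 0,"z": 0,"roll": 0,"hand": 3.5}
    - {"x": 0,"y": 0,"z": 0,"roll": 0,"hand": 3.5}

```text
clock: 4.55
ee_pos: [0.5379, 0.2586, 0.0556]
tcp_rot: [0.593, 0.386, -0.386, -0.593]
wrist_force: [-0.0, -0.5, 0.3]
opening: 0.035
```

```bash
python3 - <<'E'
from h import *
s=state();print(s["ee_pos"].round(4),s["wrist_force"].round(2),s["opening"])
rows(1,[.5388,.2559,.055],156)
im=grab_frame("wrist");cv2.imwrite("pics/w4.png",im[:,120:520])
E
```

```text
[0.5379 0.2586 0.0556] [-0.03 -0.47  0.25] 0.035007578329626955
pos [0.5379 0.2586 0.0556] yaw 156.13 turn 0.13 tilt [ 3.e-04 -1.e+00 -4.e-04]
[-0.21, 0.06, -0.19] 0.13
```

View pics/w4.png

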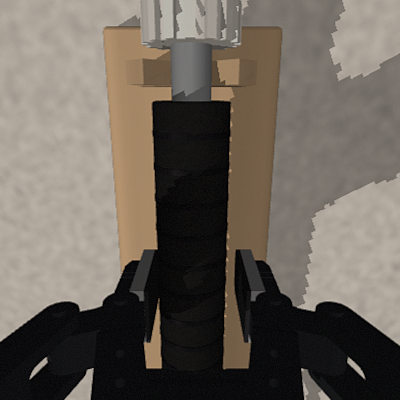

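The jaws straddle the rubber, with the left pad closer (left gap about 0, right about 11 px). I'll shift by x -0.2 and z -0.2 as measured, then grip and lift.

Emit:
jog_arm:
  steps:
    - {"x": -0.2,"y": 0,"z": -0.2,"roll": 0,"hand": 3.5}
    - {"x": 0,"y": 0,"z": 0,"roll": 0,"hand": 3.5}
    - {"x": 0,"y": 0,"z": 0,"roll": 0,"hand": 2.0}
    - {"x": 0,"y": 0,"z": 0,"roll": 0,"hand": 2.0}
    - {"x": 0,"y": 0,"z": 0,"roll": 0,"hand": 2.0}
    - {"x": 0,"y": 0,"z": 0,"roll": 0,"hand": 2.0}
    - {"x": 0,"y": 0,"z": 0,"roll": 0,"hand": 2.0}
    - {"x": 0,"y": 0,"z": 0,"roll": 0,"hand": 2.0}

```text
clock: 5.27
ee_pos: [0.539, 0.2558, 0.0554]
tcp_rot: [0.593, 0.386, -0.386, -0.593]
wrist_force: [1.0, -1.6, 3.0]
opening: 0.0266
```

Emit:
jog_arm:
  steps:
    - {"x": 0,"y": -0.5,"z": 0,"roll": 0,"hand": 2.0}
    - {"x": 0,"y": -1.0,"z": 0,"roll": 0,"hand": 2.0}
    - {"x": 0,"y": -2.0,"z": 0,"roll": 0,"hand": 2.0}
    - {"x": 0,"y": -2.5,"z": 0,"roll": 0,"hand": 2.0}
    - {"x": 0,"y": -2.5,"z": 0,"roll": 0,"hand": 2.0}
    - {"x": 0,"y": -2.5,"z": 0,"roll": 0,"hand": 2.0}
    - {"x": 0,"y": -1.5,"z": 0,"roll": 0,"hand": 2.0}
    - {"x": 0,"y": 0,"z": 0,"roll": 0,"hand": 2.0}

```text
clock: 5.93
ee_pos: [0.5397, 0.257, 0.1841]
tcp_rot: [0.593, 0.388, -0.384, -0.592]
wrist_force: [0.8, 0.1, -1.6]
opening: 0.0262
```

```bash
python3 - <<'E'
from h import *
s=state();print(s["ee_pos"].round(4),s["wrist_force"].round(2),s["opening"])
im=grab_frame("wrist");cv2.imwrite("pics/w5.png",cv2.resize(im[:,200:440],(480,600)[:2] if 0 else (360,600),interpolation=3))
rows(16,[.5722,-.1993,.18],103.2)
E
```

```text
[0.5397 0.257  0.1841] [ 0.8   0.08 -1.63] 0.026230599571852177
pos [0.5392 0.2563 0.1821] yaw 156.14 turn 52.94 tilt [ 0.0023 -1.     -0.0018]
[-2.52, 0.01, -1.34] 3.31
[-2.44, 0.01, -1.48] 3.31
[-2.35, 0.01, -1.62] 3.31
[-2.25, 0.01, -1.76] 3.31
[-2.15, 0.01, -1.88] 3.31
[-2.03, 0.01, -2.0] 3.31
[-1.92, 0.01, -2.12] 3.31
[-1.79, 0.01, -2.22] 3.31
[-1.66, 0.01, -2.32] 3.31
[-1.52, 0.01, -2.42] 3.31
[-1.38, 0.01, -2.5] 3.31
[-1.23, 0.01, -2.57] 3.31
[-1.08, 0.01, -2.64] 3.31
[-0.93, 0.01, -2.7] 3.31
[-0.77, 0.01, -2.75] 3.31
[-0.61, 0.01, -2.79] 3.31
```

View pics/w5.png

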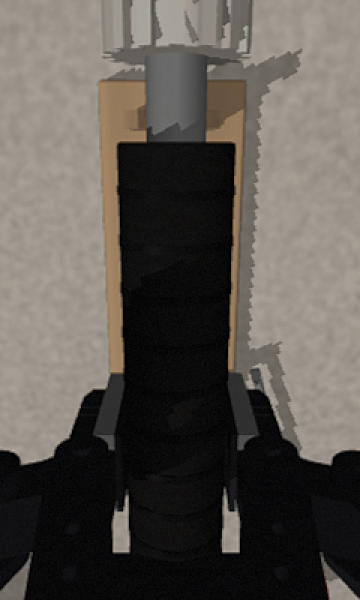

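The roller is held and lifted; the rubber's gear-side edge is at crop (178,143), with the gear on the +z side. I'll work out where it lies in the tool frame, then carry it over.

```bash
python3 - <<'E'
from h import *
m=camera_model("wrist");H=np.array(m["hand_eye"])
def tl(u,v,y):
    d=H[:3,:3]@np.array([(u-m["fx"]*0-m["cx"])/m["fx"],-(v-m["cy"])/m["fy"],-1]);t=H[:3,3];return t+d*(y-t[1])/d[1]
print(tl(200+178/1.5-.17,143/1.5-.17,-.011), "w4 edge",tl(120+190.5,101,-.011))
print("journal width centre @gear", tl(200+176/1.5-.17,58/1.5-.17,.003))
E
```

```text
[-0.00031335 -0.011       0.07660774] w4 edge [-0.00279303 -0.011       0.07487456]
journal width centre @gear [-0.00074419  0.003       0.09453198]
```

Emit:
jog_arm:
  steps:
    - {"x": -2.5,"y": 0,"z": -1.3,"roll": 3.3,"hand": 2.0}
    - {"x": -2.4,"y": 0,"z": -1.5,"roll": 3.3,"hand": 2.0}
    - {"x": -2.4,"y": 0,"z": -1.6,"roll": 3.3,"hand": 2.0}
    - {"x": -2.3,"y": 0,"z": -1.8,"roll": 3.3,"hand": 2.0}
    - {"x": -2.2,"y": 0,"z": -1.9,"roll": 3.3,"hand": 2.0}
    - {"x": -2.0,"y": 0,"z": -2.0,"roll": 3.3,"hand": 2.0}
    - {"x": -1.9,"y": 0,"z": -2.1,"roll": 3.3,"hand": 2.0}
    - {"x": -1.8,"y": 0,"z": -2.2,"roll": 3.3,"hand": 2.0}

```text
clock: 6.65
ee_pos: [0.554, 0.0264, 0.1791]
tcp_rot: [-0.665, -0.239, 0.24, 0.666]
wrist_force: [0.5, 1.4, -1.0]
opening: 0.0267
```

Emit:
jog_arm:
  steps:
    - {"x": -1.7,"y": 0,"z": -2.3,"roll": 3.3,"hand": 2.0}
    - {"x": -1.5,"y": 0,"z": -2.4,"roll": 3.3,"hand": 2.0}
    - {"x": -1.4,"y": 0,"z": -2.5,"roll": 3.3,"hand": 2.0}
    - {"x": -1.2,"y": 0,"z": -2.6,"roll": 3.3,"hand": 2.0}
    - {"x": -1.1,"y": 0,"z": -2.6,"roll": 3.3,"hand": 2.0}
    - {"x": -0.9,"y": 0,"z": -2.7,"roll": 3.3,"hand": 2.0}
    - {"x": -0.8,"y": 0,"z": -2.7,"roll": 3.3,"hand": 2.0}
    - {"x": -0.6,"y": 0,"z": -2.8,"roll": 3.3,"hand": 2.0}

```text
clock: 7.32
ee_pos: [0.5703, -0.2003, 0.1789]
tcp_rot: [-0.702, -0.08, 0.082, 0.703]
wrist_force: [0.6, 1.1, -1.5]
opening: 0.0265
```

Emit:
jog_arm:
  steps:
    - {"x": 0,"y": 0,"z": 0,"roll": 0,"hand": 2.0}
    - {"x": 0,"y": 0,"z": 0,"roll": 0,"hand": 2.0}
    - {"x": 0,"y": 0,"z": 0,"roll": 0,"hand": 2.0}
    - {"x": 0,"y": 0,"z": 0,"roll": 0,"hand": 2.0}
    - {"x": 0,"y": 0,"z": 0,"roll": 0,"hand": 2.0}
    - {"x": 0,"y": 0,"z": 0,"roll": 0,"hand": 2.0}
    - {"x": 0,"y": 0,"z": 0,"roll": 0,"hand": 2.0}
    - {"x": 0,"y": 0,"z": 0,"roll": 0,"hand": 2.0}

```text
clock: 7.98
ee_pos: [0.5714, -0.1987, 0.1803]
tcp_rot: [-0.702, -0.082, 0.082, 0.702]
wrist_force: [-0.6, 0.1, -1.6]
opening: 0.0262
```

```bash
python3 - <<'E'
from h import *
s=state();print(s["clock"],s["ee_pos"].round(4),s["wrist_force"].round(2),s["opening"])
rows(1,[.5722,-.1993,.11],103.2)
E
```

```text
7.9833 [ 0.5714 -0.1987  0.1803] [-0.56  0.06 -1.59] 0.026162655078689284
pos [ 0.5714 -0.1987  0.1803] yaw 103.38 turn 0.18 tilt [ 0. -1.  0.]
[0.07, 7.03, -0.07] 0.18
```

Emit:
jog_arm:
  steps:
    - {"x": 0.1,"y": 1.0,"z": -0.1,"roll": 0.2,"hand": 2.0}
    - {"x": 0,"y": 2.0,"z": 0,"roll": 0,"hand": 2.0}
    - {"x": 0,"y": 2.0,"z": 0,"roll": 0,"hand": 2.0}
    - {"x": 0,"y": 1.5,"z": 0,"roll": 0,"hand": 2.0}
    - {"x": 0,"y": 1.0,"z": 0,"roll": 0,"hand": 2.0}
    - {"x": 0,"y": 0.5,"z": 0,"roll": 0,"hand": 2.0}
    - {"x": 0,"y": 0,"z": 0,"roll": 0,"hand": 2.0}
    - {"x": 0,"y": 0,"z": 0,"roll": 0,"hand": 2.0}

```text
clock: 8.65
ee_pos: [0.5728, -0.1999, 0.1004]
tcp_rot: [-0.702, -0.081, 0.081, 0.702]
wrist_force: [-0.3, 0.2, -0.9]
opening: 0.0264
```

```bash
python3 - <<'E'
from h import *
for i in range(3): a=grab_frame("side")
s=state();print(s["ee_pos"].round(4),s["wrist_force"].round(2),s["torque"].round(3),s["opening"])
im=grab_frame("wrist")
rows(1,[.5722,-.1993,.087],103.2)
c=cam("side");u=proj(c,[.572,-.199,.08]);x,y=map(int,u)
b=cv2.resize(a[max(y-50,0):y+50,x-60:x+60],(480,400),interpolation=3)
cv2.imwrite("pics/w6.png",np.hstack([im[:400,180:460],b]))
E
```

```text
[ 0.573  -0.2001  0.1011] [-0.39  0.13 -1.15] [-0.004 -0.059 -0.001] 0.026372983633402187
pos [ 0.5729 -0.2001  0.1011] yaw 103.13 turn -0.07 tilt [ 1.2e-03 -1.0e+00 -7.0e-04]
[-0.05, 1.41, 0.1] -0.07
```

View pics/w6.png

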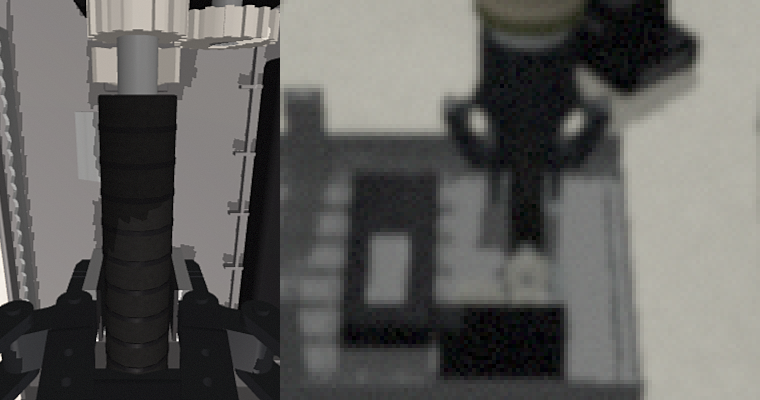

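The journal (column 137) sits centred over the gear clip (columns 92–182), the gear is beside the idler, and the roller is just above the lips. Now pressing by feel.

Emit:
jog_arm:
  steps:
    - {"x": 0,"y": 0.4,"z": 0.1,"roll": 0,"hand": 2.0}
    - {"x": 0,"y": 0.4,"z": 0,"roll": 0,"hand": 2.0}
    - {"x": 0,"y": 0.3,"z": 0,"roll": 0,"hand": 2.0}
    - {"x": 0,"y": 0,"z": 0,"roll": 0,"hand": 2.0}
    - {"x": 0,"y": 0.2,"z": 0,"roll": 0,"hand": 2.0}
    - {"x": 0,"y": 0.2,"z": 0,"roll": 0,"hand": 2.0}
    - {"x": 0,"y": 0,"z": 0,"roll": 0,"hand": 2.0}
    - {"x": 0,"y": 0,"z": 0,"roll": 0,"hand": 2.0}

```text
clock: 9.52
ee_pos: [0.5722, -0.199, 0.0853]
tcp_rot: [0.702, 0.081, -0.081, -0.702]
wrist_force: [-0.3, -0.6, 0.5]
opening: 0.0263
```

Emit:
jog_arm:
  steps:
    - {"x": 0,"y": 0.1,"z": 0,"roll": 0,"hand": 2.0}
    - {"x": 0,"y": 0.1,"z": 0,"roll": 0,"hand": 2.0}
    - {"x": 0,"y": 0,"z": 0,"roll": 0,"hand": 2.0}
    - {"x": 0,"y": 0.1,"z": 0,"roll": 0,"hand": 2.0}
    - {"x": 0,"y": 0,"z": 0,"roll": 0,"hand": 2.0}
    - {"x": 0,"y": 0,"z": 0,"roll": 0,"hand": 2.0}
    - {"x": 0,"y": 0,"z": 0,"roll": 0,"hand": 2.0}
    - {"x": 0,"y": 0,"z": 0,"roll": 0,"hand": 2.0}

```text
clock: 10.18
ee_pos: [0.5723, -0.1991, 0.0823]
tcp_rot: [0.703, 0.081, -0.081, -0.702]
wrist_force: [-1.8, -0.9, 4.5]
opening: 0.0265
```

```bash
python3 - <<'E'
from h import *
s=state();print(s["ee_pos"].round(4),s["wrist_force"].round(2),s["torque"].round(3),s["opening"])
E
```

```text
[ 0.5723 -0.1991  0.0823] [-1.78 -0.94  4.52] [-0.1    0.325 -0.071] 0.026487985327708356
```

Emit:
jog_arm:
  steps:
    - {"x": 0,"y": 0.1,"z": 0,"roll": 0,"hand": 2.0}
    - {"x": 0,"y": 0,"z": 0,"roll": 0,"hand": 2.0}
    - {"x": 0,"y": 0.1,"z": 0,"roll": 0,"hand": 2.0}
    - {"x": 0,"y": 0,"z": 0,"roll": 0,"hand": 2.0}
    - {"x": 0,"y": 0.1,"z": 0,"roll": 0,"hand": 2.0}
    - {"x": 0,"y": 0,"z": 0,"roll": 0,"hand": 2.0}
    - {"x": 0,"y": 0,"z": 0,"roll": 0,"hand": 2.0}
    - {"x": 0,"y": 0,"z": 0,"roll": 0,"hand": 2.0}

```text
clock: 10.85
ee_pos: [0.5723, -0.199, 0.0794]
tcp_rot: [0.703, 0.081, -0.081, -0.702]
wrist_force: [-1.7, -0.6, 6.7]
opening: 0.0264
```

```bash
python3 - <<'E'
from h import *
s=state();print(s["ee_pos"].round(4),s["wrist_force"].round(2),s["torque"].round(3),s["opening"])
E
```

```text
[ 0.5723 -0.199   0.0794] [-1.7  -0.6   6.68] [-0.115  0.455 -0.073] 0.026378565417557925
```

Emit:
jog_arm:
  steps:
    - {"x": 0,"y": 0.1,"z": 0,"roll": 0,"hand": 2.0}
    - {"x": 0,"y": 0,"z": 0,"roll": 0,"hand": 2.0}
    - {"x": 0,"y": 0,"z": 0,"roll": 0,"hand": 2.0}
    - {"x": 0,"y": 0.1,"z": 0,"roll": 0,"hand": 2.0}
    - {"x": 0,"y": 0,"z": 0,"roll": 0,"hand": 2.0}
    - {"x": 0,"y": 0,"z": 0,"roll": 0,"hand": 2.0}
    - {"x": 0,"y": 0,"z": 0,"roll": 0,"hand": 2.0}
    - {"x": 0,"y": 0,"z": 0,"roll": 0,"hand": 2.0}

```text
clock: 11.52
ee_pos: [0.5724, -0.199, 0.0776]
tcp_rot: [0.703, 0.081, -0.081, -0.702]
wrist_force: [-2.9, -0.6, 7.2]
opening: 0.0264
```

```bash
python3 - <<'E'
from h import *
s=state();print(s["ee_pos"].round(4),s["wrist_force"].round(2),s["torque"].round(3),s["opening"])
E
```

```text
[ 0.5724 -0.199   0.0776] [-2.89 -0.62  7.21] [-0.113  0.592 -0.078] 0.026389460980746984
```

Emit:
jog_arm:
  steps:
    - {"x": -0.1,"y": 0,"z": 0,"roll": 0,"hand": 2.0}
    - {"x": 0,"y": 0,"z": 0,"roll": 0,"hand": 2.0}
    - {"x": 0,"y": 0,"z": 0,"roll": 0,"hand": 2.0}
    - {"x": 0,"y": 0.1,"z": 0,"roll": 0,"hand": 2.0}
    - {"x": 0,"y": 0,"z": 0,"roll": 0,"hand": 2.0}
    - {"x": 0,"y": 0,"z": 0,"roll": 0,"hand": 2.0}
    - {"x": 0,"y": 0,"z": 0,"roll": 0,"hand": 2.0}
    - {"x": 0,"y": 0,"z": 0,"roll": 0,"hand": 2.0}

```text
clock: 12.18
ee_pos: [0.5722, -0.1991, 0.0768]
tcp_rot: [0.703, 0.082, -0.08, -0.702]
wrist_force: [-0.8, -0.4, 8.3]
opening: 0.0264
```

```bash
python3 - <<'E'
from h import *
s=state();print(s["ee_pos"].round(4),s["wrist_force"].round(2),s["torque"].round(3),s["opening"])
E
```

```text
[ 0.5722 -0.1991  0.0768] [-0.78 -0.4   8.25] [ 0.04   0.214 -0.136] 0.026416921286405687
```

Emit:
jog_arm:
  steps:
    - {"x": 0,"y": 0.1,"z": 0,"roll": 0,"hand": 2.0}
    - {"x": 0,"y": 0,"z": 0,"roll": 0,"hand": 2.0}
    - {"x": 0,"y": 0,"z": 0,"roll": 0,"hand": 2.0}
    - {"x": 0,"y": 0,"z": 0,"roll": 0,"hand": 2.0}
    - {"x": 0,"y": 0,"z": 0,"roll": 0,"hand": 2.0}
    - {"x": 0,"y": 0,"z": 0,"roll": 0,"hand": 2.0}
    - {"x": 0,"y": 0,"z": 0,"roll": 0,"hand": 2.0}
    - {"x": 0,"y": 0,"z": 0,"roll": 0,"hand": 2.0}

```text
clock: 12.85
ee_pos: [0.5722, -0.1991, 0.0759]
tcp_rot: [0.703, 0.082, -0.08, -0.702]
wrist_force: [-1.3, -0.2, 9.5]
opening: 0.0261
```

Emit:
jog_arm:
  steps:
    - {"x": 0,"y": 0.1,"z": 0,"roll": 0,"hand": 2.0}
    - {"x": 0,"y": 0,"z": 0,"roll": 0,"hand": 2.0}
    - {"x": 0,"y": 0,"z": 0,"roll": 0,"hand": 2.0}
    - {"x": 0,"y": 0,"z": 0,"roll": 0,"hand": 2.0}
    - {"x": 0,"y": 0,"z": 0,"roll": 0,"hand": 2.0}
    - {"x": 0,"y": 0,"z": 0,"roll": 0,"hand": 2.0}
    - {"x": 0,"y": 0,"z": 0,"roll": 0,"hand": 2.0}
    - {"x": 0,"y": 0,"z": 0,"roll": 0,"hand": 2.0}

```text
clock: 13.52
ee_pos: [0.5722, -0.1991, 0.0749]
tcp_rot: [0.703, 0.082, -0.08, -0.702]
wrist_force: [-0.4, 0.2, 9.4]
opening: 0.0264
```

```bash
python3 - <<'E'
from h import *
s=state();print(s["ee_pos"].round(4),s["wrist_force"].round(2),s["torque"].round(3),s["opening"])
E
```

```text
[ 0.5722 -0.1991  0.0749] [-0.37  0.24  9.42] [-0.076  0.244 -0.046] 0.026376507717678452
```

Emit:
jog_arm:
  steps:
    - {"x": 0,"y": 0.1,"z": 0,"roll": 0,"hand": 2.0}
    - {"x": 0,"y": 0,"z": 0,"roll": 0,"hand": 2.0}
    - {"x": 0,"y": 0,"z": 0,"roll": 0,"hand": 2.0}
    - {"x": 0,"y": 0,"z": 0,"roll": 0,"hand": 2.0}
    - {"x": 0,"y": 0,"z": 0,"roll": 0,"hand": 2.0}
    - {"x": 0,"y": 0,"z": 0,"roll": 0,"hand": 2.0}
    - {"x": 0,"y": 0,"z": 0,"roll": 0,"hand": 2.0}
    - {"x": 0,"y": 0,"z": 0,"roll": 0,"hand": 2.0}

```text
clock: 14.18
ee_pos: [0.5715, -0.199, 0.0731]
tcp_rot: [-0.702, -0.081, 0.081, 0.703]
wrist_force: [0.9, -0.3, 1.6]
opening: 0.0263
```

```bash
python3 - <<'E'
from h import *
s=state();print(s["ee_pos"].round(4),s["wrist_force"].round(2),s["torque"].round(3),s["opening"])
E
```

```text
[ 0.5715 -0.199   0.0731] [ 0.89 -0.28  1.63] [ 0.079 -0.136 -0.019] 0.026303728800524045
```

The force dropped suddenly from 9.4 to 1.6 N, as at a snap. I'll press one more mm to feel whether both ends are in.

Emit:
jog_arm:
  steps:
    - {"x": 0,"y": 0.1,"z": 0,"roll": 0,"hand": 2.0}
    - {"x": 0,"y": 0,"z": 0,"roll": 0,"hand": 2.0}
    - {"x": 0,"y": 0,"z": 0,"roll": 0,"hand": 2.0}
    - {"x": 0,"y": 0,"z": 0,"roll": 0,"hand": 2.0}
    - {"x": 0,"y": 0,"z": 0,"roll": 0,"hand": 2.0}
    - {"x": 0,"y": 0,"z": 0,"roll": 0,"hand": 2.0}
    - {"x": 0,"y": 0,"z": 0,"roll": 0,"hand": 2.0}
    - {"x": 0,"y": 0,"z": 0,"roll": 0,"hand": 2.0}

```text
clock: 14.85
ee_pos: [0.5714, -0.1991, 0.0723]
tcp_rot: [-0.702, -0.081, 0.081, 0.702]
wrist_force: [0.9, 0.5, 1.5]
opening: 0.0263
```

```bash
python3 - <<'E'
from h import *
s=state();print(s["ee_pos"].round(4),s["wrist_force"].round(2),s["torque"].round(3),s["opening"])
im=grab_frame("wrist");cv2.imwrite("pics/w7.png",cv2.resize(im[:150,250:400],(600,600),interpolation=3))
E
```

```text
[ 0.5714 -0.1991  0.0723] [0.92 0.52 1.55] [ 0.131 -0.211 -0.053] 0.026256599000959103
```

The force stays low, so both ends seem to be in. I'll ease off, open, and rise straight up to check.

Emit:
jog_arm:
  steps:
    - {"x": 0,"y": -0.2,"z": 0,"roll": 0,"hand": 2.0}
    - {"x": 0,"y": 0,"z": 0,"roll": 0,"hand": 2.0}
    - {"x": 0,"y": 0,"z": 0,"roll": 0,"hand": 3.5}
    - {"x": 0,"y": 0,"z": 0,"roll": 0,"hand": 4.5}
    - {"x": 0,"y": 0,"z": 0,"roll": 0,"hand": 6.0}
    - {"x": 0,"y": 0,"z": 0,"roll": 0,"hand": 6.0}
    - {"x": 0,"y": 0,"z": 0,"roll": 0,"hand": 6.0}
    - {"x": 0,"y": 0,"z": 0,"roll": 0,"hand": 6.0}

```text
clock: 15.57
ee_pos: [0.5712, -0.1992, 0.0742]
tcp_rot: [0.702, 0.081, -0.081, -0.702]
wrist_force: [-0.3, 0.1, 0.2]
opening: 0.0601
```

Emit:
jog_arm:
  steps:
    - {"x": 0,"y": -1.0,"z": 0,"roll": 0,"hand": 6.0}
    - {"x": 0,"y": -2.0,"z": 0,"roll": 0,"hand": 6.0}
    - {"x": 0,"y": -3.0,"z": 0,"roll": 0,"hand": 6.0}
    - {"x": 0,"y": -3.5,"z": 0,"roll": 0,"hand": 6.0}
    - {"x": 0,"y": -3.5,"z": 0,"roll": 0,"hand": 6.0}
    - {"x": 0,"y": -3.5,"z": 0,"roll": 0,"hand": 6.0}
    - {"x": 0,"y": -3.0,"z": 0,"roll": 0,"hand": 6.0}
    - {"x": 0,"y": 0,"z": 0,"roll": 0,"hand": 6.0}

```text
clock: 16.23
ee_pos: [0.5737, -0.1992, 0.2763]
tcp_rot: [0.704, 0.084, -0.078, -0.701]
wrist_force: [0.3, 0.0, -0.4]
opening: 0.0599
```

```bash
python3 - <<'E'
from h import *
for i in range(6): grab_frame("top")
s=state();print(s["clock"],s["ee_pos"].round(4),s["wrist_force"].round(2),s["joint_velocities"].round(3).tolist())
im=grab_frame("wrist")
c=cam("wrist",s)
g=np.array([.5526,-.1158,0]);p=np.array([.5918,-.2828,0]);u=(g-p)/np.linalg.norm(g-p)
m=(g+p)/2
for d,z in((.077,.086),(-.077,.086),(.086,.079),(-.086,.079),(.101,.088),(-.099,.082)): print(d,proj(c,m+u*d+[0,0,z]).round(1))
cv2.imwrite("pics/w8.png",cv2.resize(im[30:310,230:410],(386,600),interpolation=3))
cv2.imwrite("pics/w8f.png",im)
E
```

```text
16.5333 [ 0.5706 -0.1991  0.2681] [-1.03 -0.57 -0.82] [-0.003, 0.007, 0.0, -0.003, -0.001, -0.0, 0.002]
0.077 [319.3  94. ]
-0.077 [318.9 256.7]
0.086 [319.2  83.1]
-0.086 [318.9 261.5]
0.101 [319.3  63.6]
-0.099 [318.9 274.3]
```

View pics/w8.png

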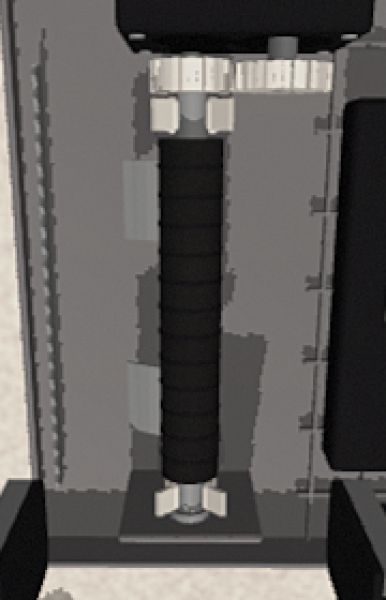

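The roller lies in both clips with the gear meshing beside the idler on the gearbox side. I'll enlarge both ends to compare the lip gaps.

```bash
python3 - <<'E'
import cv2,numpy as np
im=cv2.imread("pics/w8f.png");im=cv2.convertScaleAbs(im,alpha=1.3,beta=20)
a=im[50:100,290:340];b=im[245:295,290:340]
cv2.imwrite("pics/w9.png",np.hstack([cv2.resize(x,(400,400),interpolation=3) for x in(a,b)]))
E
```

```text
(no output)
```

View pics/w9.png

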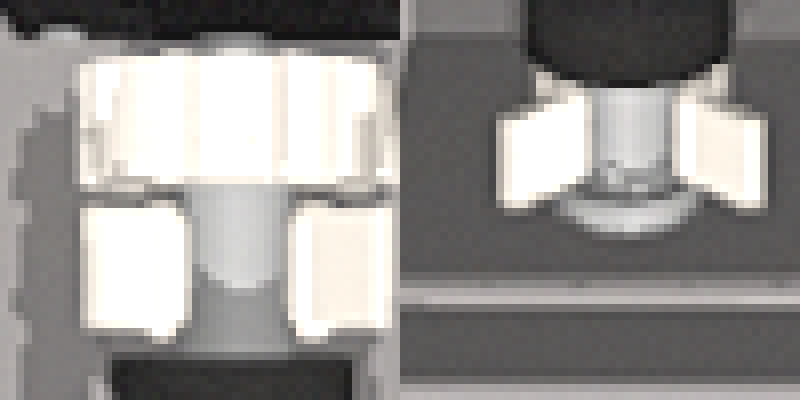

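In the enlarged crop, the jaws at both ends overlap the journal edges. The gear-end gap is (188–290) and the plain-end gap (590–678), both narrower than the 14 mm journal, so both are below the lips. The flares are at their rest width, and the rubber ends are within 1 px of the predicted home position. I'm handing in.

```bash
python3 -c "
from cell import *
print(close_job())"
```

```text
the job is handed in; nothing more can be done
None
```

The feed roller is refitted and the job is handed in, after about 17 s of robot time. I lifted the smaller roller (rubber about 0.15 m) off the stand, turned it about 53° so its gear faces the gearbox, and pressed it down in 1 mm steps. I then opened the gripper and backed straight up clear of it.

- **Feel:** the wrist reading rose to about 9.4 N and dropped suddenly to 1.6 N. It stayed at 1.5 N when I pressed another millimetre. I felt only one drop, so I take it that both ends snapped within the same step.
- **Paper guide:** the lowest measured tool height put the rubber about 2 mm above the guide, so it should not have been touched.
- **Final pictures:** at both ends the clip lips close over the journal, and the gear-end clip is back at its resting width. The rubber ends lie within 1 px of where they should be when home, and the gear is beside the idler.
- **Corrections on the way:** I shifted about 1 mm sideways before the snap, because the clips pushed back with about 3 N. No check failed or disagreed.
- **Not re-checked:** I did not take a final picture of the other things on the bench. Nothing was felt touching them.

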